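# Set the bench length stop to its gauge, taking up the play

## Robot

A 7-joint arm with a two-finger parallel gripper is mounted at the origin on the work surface. World frame = base frame: x ahead of the robot, y to its left, z up, the work surface at z = 0. Lengths are in mm, angles in rad, forces in N, time in s.
With the tool pointing down it reaches from about 425 to 1025 mm from the base axis. Payload 9.4 kg.
Tool frame: the origin (TCP) lies on the centre line of the jaws, within the pads' length; the fingertips stand 8 mm ahead of it and the grasp point (between the pads) lies 11 mm behind it; z points along the fingers, y is the line along which they close (so a half turn about z gives the same grasp; the last joint's range is limited). The gripper opens to 93 mm and grips with 3 to 60 N. Pads are 15 mm wide; open, the fingers measure 128 mm over their backs; the gripper's body (75 mm by 188 mm) begins 65 mm behind the grasp point.
Start: joints at [-1.353, 0.599, -0.003, 1.599, 0.002, 0.943, -0.08], TCP at [210.652, 693.722, 226.618] pointing down, gripper open.
Joint ranges: [-2.57, 2.57], [-0.35, 1.97], [-1.29, 1.29], [0.11, 2.56], [-1.05, 4.19], [0.11, 1.86], [-2.63, 2.63]. Speed limits (rad/s): [2.22, 2.22, 3.01, 3.01, 3.14, 3.14, 3.14].

## Interface

Orientations are given as a rotation vector (axis times angle).
In Python, from plant import status, viewer, job gives the robot as it stands. The module is installed in compiled form; this text tells all that it offers.
- The arm moves only by the tool apply_moves, never from a script. Its argument "increments" is text: rows parted by semicolons, each of 7 numbers parted by spaces: the turn, a rotation vector about the tool's x, y, z in degrees, then the shift along the tool's x, y, z in mm, then the opening, from 0 (shut) to 1 (fully open). In form: ax ay az tx ty tz jaw; .... A call has 1 to 20 rows; each row shifts and turns the commanded pose from where the row before left it, along the tool's axes as they then stand; what a row does not reach is not made up. A row lasts 1/10 s, in which the tool goes at most 50 mm and 8.59 degrees, less where a joint would pass 70% of its speed; a pose out of reach is approached as far as the arm can. A call is refused whole if a number of a shift passes 50 or a number of a turn 8.59, either way. A call with a gripper value outside its range is refused whole. The fingers move at their own pace and stop on an object; "force" is the grip in N (left out, the last holds). Time passes only in rows, so rows that do not move let the fingers close. It gives the time, the measured TCP pose, the force, the opening and the grip force at its end, in the units of the state.
- status.get_state(): the state, without advancing time (a new reading comes with each control period).
- viewer.camera(name): name is "side" or "top"; returns a dict with "color" (384x512x3 uint8, blue, green, red), "z_map" (384x512 float32, mm along the optical axis (not along the pixel's ray), 0 where there is no reading), "intrinsics" (3x3 intrinsics, pixels), "dist" ([k1, k2, p1, p2, k3] as OpenCV has them; the pictures are not rectified), "extrinsics" (4x4, takes a point from camera to world coordinates). Camera axes: x right, y down, z forward; pixel columns grow to the right and rows downward; lengths in mm; the calibration is good to about 2 mm. A picture is of the moment at which its call begins.
- job.finish_job(): hands the job in; it is judged then, once.
Trained networks look in a picture, given as the dict that the camera call returned (one of the last four; its "shot" number tells which), for a name from the list of things; names that differ only in an ending like _2 or _b are one class to them, and where a whole thing is asked for, a point or a joint stands for the part that bears it (a point fixed in the world has none). Each returns a list of dicts, best first, with "p" (0 to 1); they miss things now and then, are a little off and sometimes report something else, mostly with a low value. They report only what shows in the picture. A call takes as long as a camera call.
- viewer.look_for(target, picture): "rect" ([left, top, right, bottom] in pixels, round what is visible of it).
- viewer.regions_of(target, picture): "pixels" (384x512 bool, what is visible of it) and "rect" ([left, top, right, bottom] in pixels, round what is visible of it).
The state is a dict: "t": time; "joint_pos": joint angles; "dq": joint speeds; "joint_torque": joint torques, N m; "tool_pos": TCP position; "orientation": TCP orientation; "force": force on the tool from outside, world axes, zero at the start; "torque": the same for the moment, N m; "finger_gap": finger opening in mm; "grasp_force": force on a finger pad.
Only numpy, scipy, OpenCV 4.12 (cv2) and the standard library are available. Lean on these libraries where they do the work, as an engineer would, in place of code of your own. Each camera call takes 0.05 s, during which the arm holds its last target. There are 200 camera calls.

## Task

Set the blue length stop by its orange handle: first draw the stop fully back, clear of the gauge, then bring it forward in one direction only, through the handle's play, until it gently presses the gauge's sprung brass tip about half-way in, where the red ring on the tip meets the spindle's face. Never go past that and draw back while pressing, and do not bottom the tip. Let go of the handle with its play still taken up forward, leave the stop pressing the tip, and leave the other things on the bench alone.

Things in the scene. Friction and masses are not known exactly. Their poses are not given: they have to be found in the camera images.
- rail: Grey foot plate 100 x 400 mm with an aluminium rail on it (56 x 360 mm, top 32 mm above the bench), screwed down; its place and yaw vary. Origin: centre of its underside on the bench. Its y axis is the slide direction: the stop goes forward towards +y, where the gauge stands; z up. A steel back-stop block stands at its -y end.
- stop (a joint): Position (m) of the blue length stop, a carriage 66 (rail x) x 100 (rail y) x 37 mm high whose top is 70 mm above the bench. 0 = fully back, grows forward (rail +y), up to 0.09. It drags with a steady friction of about 9 N either way (a little less is felt once at rest) and stays where it is left, even against the tip's spring. It is moved only through the handle.
- handle (a joint): Play (m) of the orange handle in the stop's slot: 0 = against the rear end of the slot (pulls the stop back), 0.014 = against the front end (pushes the stop forward). In between the handle slides freely with about 1.5 N of drag and the stop does not move. It starts anywhere in the slot.
- handle_grip (a point): Point to grip, on the axis of the orange upright square handle: 22 x 22 mm, 46 mm tall, this point at its mid-height, 106 mm above the bench; it stands on a low steel shoe (26 x 30 mm, top 77 mm above the bench), clear of everything above the stop's top face. Sides parallel to the rail's x and y. Its place along the rail's y is -0.122 m + stop + handle.
- nose: Steel pad 36 mm wide, 30 mm high, 8 mm thick on the stop's front face, that meets the tip. Origin: centre of its rear face; the face that meets the tip lies 8 mm forward (rail +y), at -0.040 m + stop along the rail's y.
- gauge: Grey block 56 x 60 x 56 mm fixed on the rail, origin under the middle of its -y face, 32 mm above the bench. A steel spindle (24 mm across) sticks out of that face towards the stop, by an amount (16 to 36 mm) that differs each time and is not measured; it is clamped and does not move. A sprung brass tip (15 mm across) stands out 14 mm beyond the spindle's face.
- carton: Small cardboard box 90 x 70 x 60 mm, a bystander; origin under its centre.
- jar: Jar 60 mm across, 80 mm tall with red cap, a bystander; origin under its centre.
- driver: Screwdriver with a red handle, about 200 mm long, lying along y on the bench, a bystander.
- cup: Grey plastic cup 70 mm across, 70 mm tall, a bystander; origin under its centre.
- gauge_bore (a point): Where the spindle leaves the gauge block, on its axis, 52 mm above the bench. The brass tip goes in up to 10 mm: its force is 1 N at first touch and grows 1 N per mm, so 6 N half-way (5 mm), where its red ring meets the spindle's face, and 11 N bottomed. This comes on top of the stop's own drag. It is first met with joint stop between 0.060 and 0.080: find it by feel.

How it is judged (in metres and radians):
On the way, in this order (a step that is already met when the one before it is completed fails the run):
1. the stop is drawn fully back (within 10 mm of its rear end) (value of joint stop below 0.01 m), for 0.1 s.
2. the stop comes forward with the play taken up and presses the tip about half-way (contact force between nose and gauge between 3.7 and 8.3 N and value of joint handle above 0.01 m), for 0.2 s.
At the end, for the whole second after the job is handed in: The stop stands still, pressing the gauge's tip with 3.7 to 8.3 N (about half-way in, 5 mm give or take 2.3 mm), with the handle's play taken up forward (within 4 mm of the front end of its slot), and the handle let go (all of step 2 and velocity of joint stop between -0.003 and 0.003 m/s); the robot touches nothing.
It fails at once if the tip is pressed harder than 9.5 N (nearly bottomed) (contact force between nose and gauge above 9.5 N).
It fails at once if the stop is drawn back by the handle while it presses the tip (contact force between nose and gauge above 1.5 N and value of joint handle below 0.003 m).
It fails at once if the robot leans on the gauge (contact force between gauge and the fingers above 5 N or contact force between gauge and the arm above 5 N).
It fails at once if a bystander is moved more than 20 mm (distance of any of carton, jar, driver, cup from where it was at the start of the episode above 0.02 m).
It also fails if it takes over 48 s, if anything falls off the work surface, if the arm or the gripper's body presses on something with over 40 N, if the wrist force passes 120 N, or if a joint passes its speed limit or range.

## Working session

There is one attempt and no reset: what is moved stays moved. The work goes in short steps, Python scripts to look and compute and a tool call to move; the robot and the scene stay as the last step left them, time stands still between calls to the robot, and variables do not carry over. Pictures are saved under pics/ and viewed, at most 10 in all, crops included, and the job is handed in when it is done.

Besides the shell and the picture viewer there is one more tool, called after "Request:" in YAML: its name, and indented under it one key for each argument. apply_moves: Moves the arm, as the interface text tells. Its arguments: {"type":"object","properties":{"increments":{"type":"string"},"force":{"type":"number"}},"required":["increments"]}

```bash
mkdir -p pics
cat > h.py <<'E'
import numpy as np, cv2
from plant import status, viewer, job
def pts(pic, mask):
    z=pic["z_map"]; m=mask&(z>0); v,u=np.nonzero(m)
    n=cv2.undistortPoints(np.stack([u,v],1).astype(np.float64)[:,None],np.array(pic["intrinsics"],float),np.array(pic["dist"],float))[:,0]
    d=z[v,u].astype(float); P=np.c_[n*d[:,None],d]
    T=np.array(pic["extrinsics"]); return P@T[:3,:3].T+T[:3,3]
E
cat > a.py <<'E'
from h import *
s=status.get_state(); print({k:np.round(v,3) for k,v in s.items()})
ims=[]
for c in ["top","side"]:
    p=viewer.camera(c); ims.append(p["color"])
    for n in ["handle","handle_grip","stop","rail","gauge","nose","carton","jar","driver","cup"]:
        for r in viewer.regions_of(n,p)[:1]:
            P=pts(p,r["pixels"])
            if len(P): print(c,n,round(r["p"],2),r["rect"],np.round(np.median(P,0)),np.round(np.percentile(P,3,axis=0)),np.round(np.percentile(P,97,axis=0)))
            if n in("rail","stop","gauge"):
                hull=cv2.minAreaRect(P[:,:2].astype(np.float32)); print("   rect",hull)
    cv2.imwrite(f"pics/{c}1.png",p["color"])
E
python3 a.py
```

```text
{'t': np.float64(0.0), 'joint_pos': array([-1.353,  0.6  , -0.003,  1.6  ,  0.002,  0.943, -0.08 ]), 'dq': array([ 0.001,  0.001, -0.001, -0.   ,  0.   ,  0.001, -0.001]), 'joint_torque': array([-1.0000e-03, -7.6505e+01,  1.4980e+00, -2.5237e+01, -5.2000e-02,
        1.7000e-02,  0.0000e+00]), 'tool_pos': array([210.496, 693.275, 225.757]), 'orientation': array([-4.610e-01, -3.107e+00,  2.000e-03]), 'force': array([-0.027, -0.019,  0.458]), 'torque': array([-0.028, -0.024,  0.014]), 'grasp_force': np.float64(0.0), 'finger_gap': np.float64(93.213)}
top handle 0.45 [252.5, 207.2, 264.1, 220.5] [489.  34. 114.] [476.  19.  66.] [505.  49. 126.]
top handle_grip 0.59 [254.2, 209.2, 262.7, 217.4] [486.  34. 121.] [478.  22.  76.] [495.  43. 127.]
top rail 0.65 [167.7, 197.7, 293.5, 233.7] [488. 117.  30.] [443. -69.   2.] [539. 305.  91.]
   rect ((490.9095458984375, 118.3094253540039), (400.6684875488281, 104.40469360351562), 87.52140808105469)
top gauge 0.94 [185.0, 198.7, 221.1, 220.9] [493. 209.  87.] [467. 164.  56.] [520. 244. 100.]
   rect ((493.4831848144531, 204.0561981201172), (5
[... 961 characters left out ...]
((496.3926086425781, 153.72804260253906), (475.7218933105469, 101.62071228027344), 88.3745346069336)
side gauge 0.79 [212.5, 145.8, 236.6, 174.3] [497. 190.  80.] [471. 158.  43.] [523. 240.  99.]
   rect ((500.0550231933594, 271.3460693359375), (240.3447265625, 55.96414566040039), 88.08799743652344)
side carton 0.8 [171.6, 116.4, 206.2, 145.1] [394. 417.  49.] [344. 391.   7.] [443. 464.  63.]
side jar 0.55 [163.4, 313.8, 204.6, 361.2] [ 364. -343.   45.] [ 335. -388.    4.] [ 393. -325.   71.]
side driver 0.77 [281.0, 177.8, 350.3, 185.9] [783. 114.  19.] [666.  98.   8.] [837. 146.  28.]
side cup 0.62 [166.5, 311.4, 204.3, 360.5] [ 364. -343.   44.] [ 335. -388.    3.] [ 394. -325.   71.]
```

```bash
python3 -c "
import cv2,numpy as np
a=cv2.imread('pics/top1.png')[180:250,150:310]; b=cv2.imread('pics/side1.png')[120:260,170:300]
a=cv2.resize(a,None,fx=5,fy=5);b=cv2.resize(b,None,fx=4,fy=4)
cv2.imwrite('pics/topc.png',a);cv2.imwrite('pics/sidec.png',b)"
```

```text
(no output)
```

View pics/topc.png

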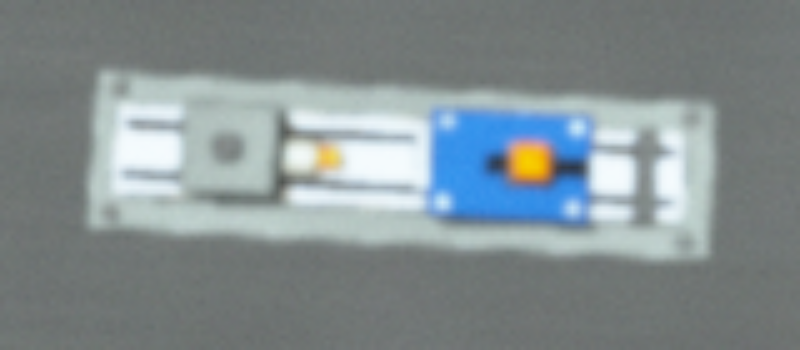

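View pics/sidec.png

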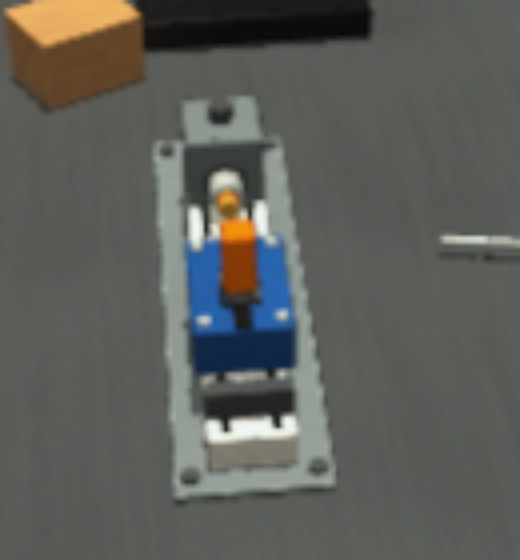

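```bash
cat > b.py <<'E'
from h import *
for c in ["top","side"]:
    p=viewer.camera(c); T=p["extrinsics"]; print(c,np.round(np.array(T)[:3],2).tolist())
    M=np.ones((384,512),bool); P=pts(p,M); v,u=np.nonzero(p["z_map"]>0)
    C=p["color"][v,u].astype(int)
    near=(abs(P[:,0]-490)<80)&(P[:,1]>-120)&(P[:,1]<330)
    b,g,r=C.T
    o=near&(r>b+70)&(r>g+25)&(P[:,2]>80)&(P[:,1]<110); Q=P[o]; print("orange",len(Q),np.round(np.percentile(Q,[2,50,98],axis=0),1).tolist())
    t=Q[Q[:,2]>122]; 
    if len(t): print(" top",len(t),np.round([t.min(0),t.mean(0),t.max(0)],1).tolist())
    bl=near&(b>r+40)&(abs(P[:,2]-70)<5); Q=P[bl]; print("blue",len(Q),cv2.minAreaRect(Q[:,:2].astype(np.float32)))
    f=near&(abs(P[:,2]-32)<4); Q=P[f]; print("railtop",len(Q),cv2.minAreaRect(Q[:,:2].astype(np.float32)))
    f=near&(P[:,2]>3)&(P[:,2]<20); Q=P[f]; print("foot",len(Q),cv2.minAreaRect(Q[:,:2].astype(np.float32)))
    f=near&(abs(P[:,2]-88)<4)&(P[:,1]>130); Q=P[f]; print("gaugetop",len(Q),cv2.minAreaRect(Q[:,:2].astype(np.float32)))
E
python3 b.py
```

```text
top [[0.02, -0.99, 0.12, 403.5], [-1.0, -0.02, -0.0, 27.33], [0.01, -0.12, -0.99, 1382.23]]
orange 48 [[479.8, 24.7, 119.1], [488.7, 33.7, 122.3], [497.7, 42.7, 126.5]]
 top 27 [[479.8, 24.7, 122.1], [488.1, 33.7, 123.9], [497.5, 42.7, 127.8]]
blue 556 ((488.96429443359375, 47.314876556396484), (101.61231231689453, 65.9942398071289), 88.14781188964844)
railtop 722 ((490.96160888671875, 117.81121826171875), (359.5923767089844, 56.015533447265625), 88.31147003173828)
foot 1858 ((489.8198547363281, 104.67868041992188), (159.61061096191406, 449.36212158203125), 0.1269652098417282)
gaugetop 282 ((493.457275390625, 216.63885498046875), (60.958892822265625, 55.07154083251953), 89.56936645507812)
side [[0.99, -0.09, 0.14, 419.23], [-0.17, -0.61, 0.78, -871.45], [0.02, -0.79, -0.61, 777.41]]
orange 140 [[481.9, 21.2, 82.6], [490.5, 24.9, 108.9], [500.3, 40.8, 125.7]]
 top 33 [[483.2, 21.3, 122.2], [492.1, 31.4, 124.0], [501.2, 41.3, 126.4]]
blue 393 ((492.2752685546875, 43.5692138671875), (100.31037139892578, 64.80399322509766), 88.10577392578125)
railtop 304 ((492.75775146484375, 65.53595733642578), (259.8072814941406, 57.078407287597656), 88.22295379638672)
foot 1822 ((489.7943420410156, 104.07491302490234), (447.67254638671875, 159.63192749023438), 89.89827728271484)
gaugetop 197 ((499.0564270019531, 217.76661682128906), (65.79341125488281, 54.661109924316406), 85.48690795898438)
```

The crops show the gauge on the left (top view) with its spindle and tip at about crop (330,157). The stop is in the middle with the orange handle at about (530,160), and the back-stop is on the right. The rail axis heads roughly 88.2° in world. I'll grip across the rail's x, so letting go doesn't push the handle along the slide.

```bash
cat > c.py <<'E'
from h import *
from scipy.spatial.transform import Rotation as R
s=status.get_state(); Rm=R.from_rotvec(s["orientation"]).as_matrix(); p=s["tool_pos"]
print(s["t"],p,Rm.round(3).tolist())
N=20; tgt=np.array([490,33.5,226.]); 
yh=np.degrees(np.arctan2(Rm[1,1],Rm[0,1])); print("yhead",yh); a=(yh+1.8)/N
S=np.zeros((3,3)); Q=Rm.copy()
for i in range(N):
    S+=Q; Q=Q@R.from_euler("z",a,degrees=True).as_matrix()
print(a, np.linalg.solve(S,tgt-p))
print("final",Q.round(3).tolist())
E
python3 c.py
```

```text
1.2 [210.62368843 693.74133978 226.60914179] [[-0.957, 0.29, 0.0], [0.29, 0.957, 0.0], [-0.0, 0.0, -1.0]]
yhead 73.11263537410237
3.745631768705118 [-3.72825515e+01 -9.70709587e+00  3.09800791e-02]
final [[0.031, 1.0, 0.0], [1.0, -0.031, 0.0], [0.0, 0.0, -1.0]]
```

Request:
apply_moves:
  increments: "0 0 3.75 -37.3 -9.7 0 1; 0 0 3.75 -37.3 -9.7 0 1; 0 0 3.75 -37.3 -9.7 0 1; 0 0 3.75 -37.3 -9.7 0 1; 0 0 3.75 -37.3 -9.7 0 1; 0 0 3.75 -37.3 -9.7 0 1; 0 0 3.75 -37.3 -9.7 0 1; 0 0 3.75 -37.3 -9.7 0 1; 0 0 3.75 -37.3 -9.7 0 1; 0 0 3.75 -37.3 -9.7 0 1; 0 0 3.75 -37.3 -9.7 0 1; 0 0 3.75 -37.3 -9.7 0 1; 0 0 3.75 -37.3 -9.7 0 1; 0 0 3.75 -37.3 -9.7 0 1; 0 0 3.75 -37.3 -9.7 0 1; 0 0 3.75 -37.3 -9.7 0 1; 0 0 3.75 -37.3 -9.7 0 1; 0 0 3.75 -37.3 -9.7 0 1; 0 0 3.75 -37.3 -9.7 0 1; 0 0 3.75 -37.3 -9.7 0 1"

```text
t: 3.2
tool_pos: [489.8, 31.7, 226.9]
orientation: [2.26, 2.181, 0.001]
force: [0.5, 0.1, -0.3]
finger_gap: 93.1
grasp_force: 0.0
```

```bash
python3 c.py
```

```text
3.2 [489.80839686  31.72242443 226.90601925] [[0.036, 0.999, 0.001], [0.999, -0.036, 0.0], [0.0, 0.001, -1.0]]
yhead -2.0470744143954085
-0.012353720719770422 [0.08914308 0.00653789 0.04532298]
final [[0.031, 1.0, 0.001], [1.0, -0.031, 0.0], [0.0, 0.001, -1.0]]
```

Request:
apply_moves:
  increments: "0 0 0 1.5 0 30 1; 0 0 0 0 0 30 1; 0 0 0 0 0 30 1; 0 0 0 0 0 25 1; 0 0 0 0 0 12 1; 0 0 0 0 0 5 1; 0 0 0 0 0 0 1"

```text
t: 3.9
tool_pos: [490.0, 34.6, 94.7]
orientation: [-2.258, -2.184, 0.0]
force: [0.3, 0.2, 0.6]
finger_gap: 93.0
grasp_force: 0.0
```

```bash
python3 -c "
from h import *
p=viewer.camera('side');cv2.imwrite('pics/s2.png',cv2.resize(p['color'][100:260,150:330],None,fx=4,fy=3.75))"
```

```text
(no output)
```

View pics/s2.png

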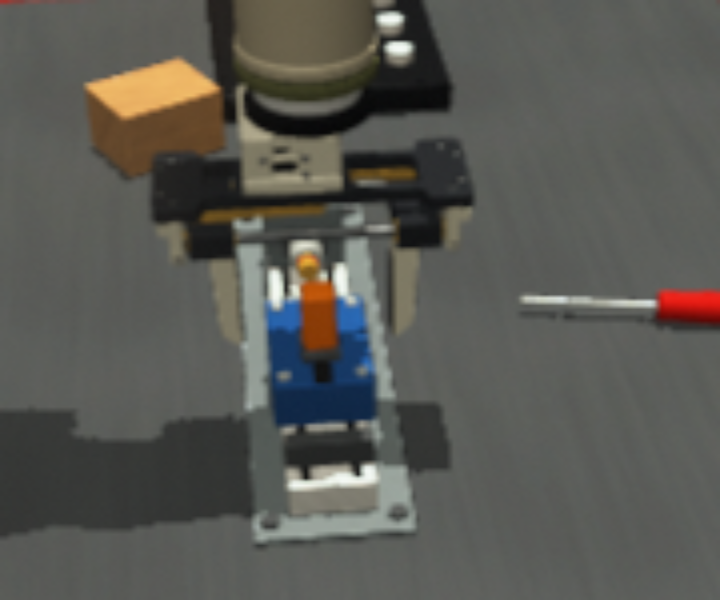

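The fingers stand on either side of the orange handle, at about (230,320) and (405,310), with the handle centred near (318,320). Next I'll close on it.

Request:
apply_moves:
  increments: "0 0 0 0 0 0 0; 0 0 0 0 0 0 0; 0 0 0 0 0 0 0; 0 0 0 0 0 0 0; 0 0 0 0 0 0 0; 0 0 0 0 0 0 0; 0 0 0 0 0 0 0; 0 0 0 0 0 0 0; 0 0 0 0 0 0 0; 0 0 0 0 0 0 0"
  force: 40

```text
t: 4.95
tool_pos: [491.2, 34.6, 94.7]
orientation: [2.256, 2.183, 0.002]
force: [4.8, -0.4, -1.3]
finger_gap: 21.6
grasp_force: 40.0
```

Request:
apply_moves:
  increments: "0 0 0 0 1.5 0 0; 0 0 0 -3 0 0 0; 0 0 0 -3 0 0 0; 0 0 0 -3 0 0 0; 0 0 0 -3 0 0 0; 0 0 0 -3 0 0 0"

```text
t: 5.55
tool_pos: [490.9, 20.9, 94.6]
orientation: [-2.255, -2.185, -0.002]
force: [0.2, 9.0, 1.3]
finger_gap: 21.8
grasp_force: 40.0
```

Request:
apply_moves:
  increments: "0 0 0 -3 0 0 0; 0 0 0 -3 0 0 0; 0 0 0 -3 0 0 0; 0 0 0 -3 0 0 0; 0 0 0 -3 0 0 0"

```text
t: 6.05
tool_pos: [490.4, 6.3, 94.7]
orientation: [-2.255, -2.185, -0.002]
force: [1.2, 9.2, 0.3]
finger_gap: 21.6
grasp_force: 40.0
```

Request:
apply_moves:
  increments: "0 0 0 -1.5 0 0 0; 0 0 0 -1.5 0 0 0; 0 0 0 -1.5 0 0 0"

```text
t: 6.35
tool_pos: [490.3, 1.9, 94.6]
orientation: [-2.255, -2.185, -0.002]
force: [1.6, 9.5, -0.7]
finger_gap: 21.4
grasp_force: 40.0
```

Request:
apply_moves:
  increments: "0 0 0 -1.5 0 0 0; 0 0 0 -1.5 0 0 0"

```text
t: 6.55
tool_pos: [490.2, -1.1, 94.6]
orientation: [-2.255, -2.185, -0.002]
force: [1.8, 9.9, 0.4]
finger_gap: 21.8
grasp_force: 40.0
```

Request:
apply_moves:
  increments: "0 0 0 -1.5 0 0 0; 0 0 0 -1.5 0 0 0"

```text
t: 6.75
tool_pos: [490.1, -4.1, 94.6]
orientation: [-2.255, -2.185, -0.002]
force: [1.9, 14.5, -1.9]
finger_gap: 21.6
grasp_force: 40.0
```

```bash
python3 b.py | grep -E "orange|blue|top"
```

```text
top [[0.02, -0.99, 0.12, 403.5], [-1.0, -0.02, -0.0, 27.33], [0.01, -0.12, -0.99, 1382.23]]Traceback (most recent call last):
  File "b.py", line 8, in <module>
    o=near&(r>b+70)&(r>g+25)&(P[:,2]>80)&(P[:,1]<110); Q=P[o]; print("orange",len(Q),np.round(np.percentile(Q,[2,50,98],axis=0),1).tolist())
                                                                                              ~~~~~~~~~~~~~^^^^^^^^^^^^^^^^^^^^
    return _quantile_unchecked(
        a, q, axis, out, overwrite_input, method, keepdims, weights)
    return _ureduce(a,
                    func=_quantile_ureduce_func,
    ...<5 lines>...
                    overwrite_input=overwrite_input,
                    method=method)
    r = func(a, **kwargs)
    result = _quantile(arr,
                       quantiles=q,
    ...<2 lines>...
                       out=out,
                       weights=wgt)
    slices_having_nans = np.isnan(arr[-1, ...])
                                  ~~~^^^^^^^^^
IndexError: index -1 is out of bounds for axis 0 with size 0
```

The force rose to 14.5 N at TCP y ≈ -4, which agrees with stop = 0 for the rail centre I measured. I'll hold briefly, then come forward.

Request:
apply_moves:
  increments: "0 0 0 0 0 0 0; 0 0 0 0 0 0 0; 0 0 0 0 0 0 0"

```text
t: 7.1
tool_pos: [490.1, -3.9, 94.6]
orientation: [-2.255, -2.186, -0.002]
force: [1.3, 9.8, -0.7]
finger_gap: 22.0
grasp_force: 40.0
```

Request:
apply_moves:
  increments: "0 0 0 1.5 0 0 0; 0 0 0 2 0 0 0; 0 0 0 2 0 0 0; 0 0 0 2 0 0 0; 0 0 0 2 0 0 0; 0 0 0 2 0 0 0"

```text
t: 7.7
tool_pos: [490.4, 5.6, 94.7]
orientation: [2.258, 2.184, -0.0]
force: [1.8, -1.1, 1.3]
finger_gap: 21.9
grasp_force: 40.0
```

Request:
apply_moves:
  increments: "0 0 0 2 0 0 0; 0 0 0 2 0 0 0; 0 0 0 2 0 0 0; 0 0 0 2 0 0 0; 0 0 0 2 0 0 0; 0 0 0 2 0 0 0; 0 0 0 2 0 0 0; 0 0 0 2 0 0 0; 0 0 0 2 0 0 0; 0 0 0 2 0 0 0"

```text
t: 8.7
tool_pos: [490.9, 23.9, 94.7]
orientation: [2.259, 2.181, -0.002]
force: [0.5, -8.8, 1.8]
finger_gap: 21.6
grasp_force: 40.0
```

Request:
apply_moves:
  increments: "0 0 0 2 0 0 0; 0 0 0 2 0 0 0; 0 0 0 2 0 0 0; 0 0 0 2 0 0 0; 0 0 0 2 0 0 0; 0 0 0 2 0 0 0; 0 0 0 2 0 0 0; 0 0 0 2 0 0 0; 0 0 0 2 0 0 0; 0 0 0 2 0 0 0"

```text
t: 9.7
tool_pos: [491.5, 43.9, 94.6]
orientation: [2.259, 2.181, -0.002]
force: [0.6, -8.7, 1.8]
finger_gap: 21.9
grasp_force: 40.0
```

Request:
apply_moves:
  increments: "0 0 0 1 0 0 0; 0 0 0 1 0 0 0; 0 0 0 1 0 0 0; 0 0 0 1 0 0 0; 0 0 0 1 0 0 0; 0 0 0 1 0 0 0; 0 0 0 1 0 0 0; 0 0 0 1 0 0 0; 0 0 0 1 0 0 0; 0 0 0 1 0 0 0"

```text
t: 10.7
tool_pos: [491.9, 53.8, 94.7]
orientation: [2.259, 2.181, -0.002]
force: [0.4, -8.7, 3.0]
finger_gap: 21.8
grasp_force: 40.0
```

Request:
apply_moves:
  increments: "0 0 0 1 0 0 0; 0 0 0 1 0 0 0; 0 0 0 1 0 0 0; 0 0 0 1 0 0 0; 0 0 0 1 0 0 0; 0 0 0 1 0 0 0; 0 0 0 1 0 0 0; 0 0 0 1 0 0 0; 0 0 0 1 0 0 0; 0 0 0 1 0 0 0; 0 0 0 1 0 0 0; 0 0 0 1 0 0 0; 0 0 0 0.5 0 0 0; 0 0 0 0.5 0 0 0"

```text
t: 12.1
tool_pos: [492.2, 66.8, 94.6]
orientation: [2.259, 2.182, -0.002]
force: [-0.3, -8.9, 3.1]
finger_gap: 21.7
grasp_force: 40.0
```

```bash
python3 -c "
from h import *
for c,(a,b,d,e) in dict(top=(180,250,150,310),side=(110,250,160,300)).items():
    p=viewer.camera(c);cv2.imwrite('pics/%s3.png'%c,cv2.resize(p['color'][a:b,d:e],None,fx=5 if c=='top' else 4,fy=5 if c=='top' else 4))
    for n in ['gauge','nose','gauge_bore']:
        for r in viewer.regions_of(n,p)[:1]:
            P=pts(p,r['pixels']); print(c,n,r['p'],r['rect'],np.percentile(P,[2,50,98],axis=0).round(1).tolist() if len(P) else 0)
f=[status.get_state()['force'] for _ in range(1)]; print(f)
"
```

```text
top gauge 0.64 [186.9, 198.5, 214.4, 222.2] [[466.3, 171.0, 11.3], [493.2, 210.4, 86.9], [524.5, 246.0, 100.2]]
top gauge_bore 0.89 [186.5, 201.1, 214.2, 219.2] [[466.6, 172.8, 57.6], [492.7, 211.4, 87.1], [520.2, 245.4, 100.2]]
side gauge 0.52 [223.6, 151.2, 234.8, 169.8] [[487.9, 36.4, 53.6], [502.9, 187.9, 74.7], [514.6, 214.0, 188.9]]
side nose 0.68 [171.3, 117.0, 207.5, 145.8] [[342.2, 116.0, 5.2], [389.0, 421.1, 56.1], [449.8, 476.7, 207.1]]
side gauge_bore 0.63 [222.4, 146.0, 231.3, 170.2] [[479.8, 35.2, 52.5], [500.4, 187.0, 81.4], [515.8, 213.5, 197.2]]
[array([ 0.97882161, -7.781348  ,  2.51279147])]
```

View pics/side3.png

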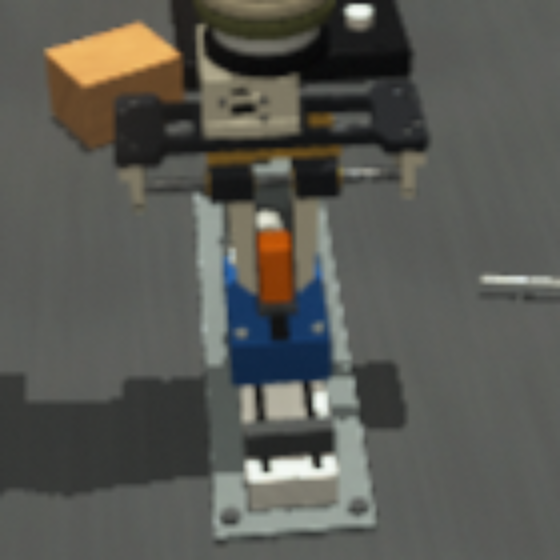

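View pics/top3.png

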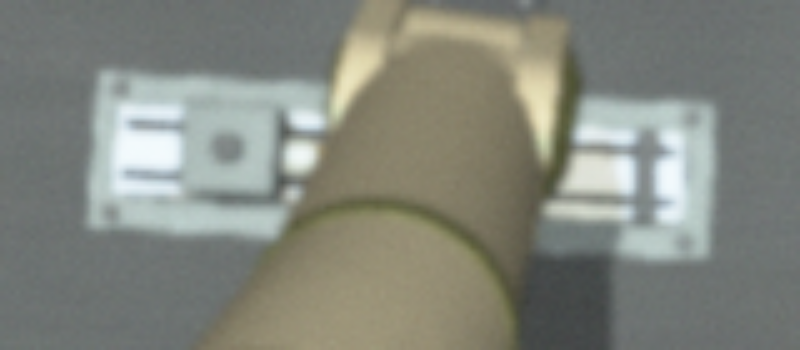

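The side view shows the stop well forward with the handle gripped near crop (275,265). The arm hides the tip from above, so from here I go by feel in small forward steps.

Request:
apply_moves:
  increments: "0 0 0 0.5 0 0 0; 0 0 0 0.5 0 0 0; 0 0 0 0.5 0 0 0; 0 0 0 0.5 0 0 0"

```text
t: 12.9
tool_pos: [492.3, 68.8, 94.7]
orientation: [2.259, 2.182, -0.002]
force: [0.0, -9.7, 3.1]
finger_gap: 21.5
grasp_force: 40.0
```

Request:
apply_moves:
  increments: "0 0 0 0.5 0 0 0; 0 0 0 0.5 0 0 0; 0 0 0 0.5 0 0 0; 0 0 0 0.5 0 0 0"

```text
t: 13.3
tool_pos: [492.4, 70.7, 94.7]
orientation: [2.259, 2.182, -0.002]
force: [0.7, -8.8, 2.0]
finger_gap: 22.0
grasp_force: 40.0
```

Request:
apply_moves:
  increments: "0 0 0 0.5 0 0 0; 0 0 0 0.5 0 0 0; 0 0 0 0.5 0 0 0"

```text
t: 13.6
tool_pos: [492.4, 72.2, 94.7]
orientation: [2.259, 2.182, -0.002]
force: [1.3, -9.1, 2.1]
finger_gap: 22.1
grasp_force: 40.0
```

Request:
apply_moves:
  increments: "0 0 0 0.5 0 0 0; 0 0 0 0.5 0 0 0; 0 0 0 0.5 0 0 0"

```text
t: 13.9
tool_pos: [492.5, 73.7, 94.7]
orientation: [2.259, 2.182, -0.002]
force: [-0.1, -8.6, 3.5]
finger_gap: 21.8
grasp_force: 40.0
```

Request:
apply_moves:
  increments: "0 0 0 0.5 0 0 0; 0 0 0 0.5 0 0 0; 0 0 0 0.5 0 0 0"

```text
t: 14.2
tool_pos: [492.5, 75.2, 94.7]
orientation: [2.259, 2.182, -0.002]
force: [1.9, -9.0, 2.9]
finger_gap: 21.5
grasp_force: 40.0
```

Request:
apply_moves:
  increments: "0 0 0 0.5 0 0 0; 0 0 0 0.5 0 0 0; 0 0 0 0.5 0 0 0"

```text
t: 14.5
tool_pos: [492.6, 76.7, 94.7]
orientation: [2.259, 2.182, -0.002]
force: [0.8, -9.8, 3.5]
finger_gap: 21.4
grasp_force: 40.0
```

Request:
apply_moves:
  increments: "0 0 0 0.5 0 0 0; 0 0 0 0.5 0 0 0"

```text
t: 14.7
tool_pos: [492.6, 77.7, 94.7]
orientation: [2.259, 2.182, -0.002]
force: [1.7, -9.0, 3.5]
finger_gap: 21.7
grasp_force: 40.0
```

Request:
apply_moves:
  increments: "0 0 0 0.5 0 0 0; 0 0 0 0.5 0 0 0"

```text
t: 14.9
tool_pos: [492.6, 78.7, 94.6]
orientation: [2.259, 2.182, -0.002]
force: [0.3, -9.8, 3.4]
finger_gap: 22.0
grasp_force: 40.0
```

Request:
apply_moves:
  increments: "0 0 0 0.5 0 0 0; 0 0 0 0.5 0 0 0"

```text
t: 15.1
tool_pos: [492.6, 79.7, 94.7]
orientation: [2.259, 2.182, -0.002]
force: [0.8, -9.5, 3.4]
finger_gap: 22.2
grasp_force: 40.0
```

Request:
apply_moves:
  increments: "0 0 0 0.5 0 0 0; 0 0 0 0.5 0 0 0"

```text
t: 15.3
tool_pos: [492.7, 80.7, 94.7]
orientation: [2.259, 2.182, -0.002]
force: [1.1, -9.1, 2.3]
finger_gap: 22.0
grasp_force: 40.0
```

Request:
apply_moves:
  increments: "0 0 0 0.5 0 0 0; 0 0 0 0.5 0 0 0"

```text
t: 15.5
tool_pos: [492.7, 81.7, 94.7]
orientation: [2.259, 2.182, -0.002]
force: [0.0, -9.9, 2.9]
finger_gap: 21.7
grasp_force: 40.0
```

Request:
apply_moves:
  increments: "0 0 0 0.5 0 0 0; 0 0 0 0.5 0 0 0"

```text
t: 15.7
tool_pos: [492.8, 82.7, 94.7]
orientation: [2.259, 2.182, -0.002]
force: [0.6, -9.2, 2.8]
finger_gap: 21.7
grasp_force: 40.0
```

Request:
apply_moves:
  increments: "0 0 0 0.5 0 0 0; 0 0 0 0.5 0 0 0"

```text
t: 15.9
tool_pos: [492.8, 83.7, 94.7]
orientation: [2.259, 2.182, -0.002]
force: [1.0, -9.7, 3.5]
finger_gap: 22.0
grasp_force: 40.0
```

Request:
apply_moves:
  increments: "0 0 0 0.5 0 0 0; 0 0 0 0.5 0 0 0"

```text
t: 16.1
tool_pos: [492.8, 84.7, 94.7]
orientation: [2.259, 2.182, -0.002]
force: [0.2, -8.4, 2.0]
finger_gap: 21.5
grasp_force: 40.0
```

Request:
apply_moves:
  increments: "0 0 0 0.5 0 0 0; 0 0 0 0.5 0 0 0"

```text
t: 16.3
tool_pos: [492.8, 85.7, 94.7]
orientation: [2.259, 2.182, -0.002]
force: [0.1, -7.8, 2.5]
finger_gap: 21.8
grasp_force: 40.0
```

Request:
apply_moves:
  increments: "0 0 0 0.5 0 0 0; 0 0 0 0.5 0 0 0"

```text
t: 16.5
tool_pos: [492.9, 86.4, 94.7]
orientation: [2.259, 2.181, -0.003]
force: [0.1, -10.5, 3.3]
finger_gap: 21.7
grasp_force: 40.0
```

Request:
apply_moves:
  increments: "0 0 0 0.5 0 0 0; 0 0 0 0.5 0 0 0"

```text
t: 16.7
tool_pos: [492.9, 87.2, 94.7]
orientation: [2.259, 2.181, -0.003]
force: [0.3, -11.1, 4.0]
finger_gap: 21.8
grasp_force: 40.0
```

Request:
apply_moves:
  increments: "0 0 0 0.5 0 0 0; 0 0 0 0.5 0 0 0"

```text
t: 16.9
tool_pos: [492.9, 88.0, 94.6]
orientation: [2.259, 2.181, -0.003]
force: [0.6, -11.8, 2.8]
finger_gap: 22.0
grasp_force: 40.0
```

Contact: the force now climbs about 1 N/mm from y ≈ 86.0 (9.1 N drag plus 1 N). The target is y ≈ 91 at about 15 N.

Request:
apply_moves:
  increments: "0 0 0 0.5 0 0 0; 0 0 0 0.5 0 0 0; 0 0 0 0.5 0 0 0; 0 0 0 0.5 0 0 0"

```text
t: 17.3
tool_pos: [492.9, 89.6, 94.6]
orientation: [2.259, 2.18, -0.004]
force: [0.5, -13.7, 2.6]
finger_gap: 21.9
grasp_force: 40.0
```

Request:
apply_moves:
  increments: "0 0 0 0.5 0 0 0; 0 0 0 0.5 0 0 0; 0 0 0 0.5 0 0 0; 0 0 0 0 0 0 0; 0 0 0 0 0 0 0; 0 0 0 0 0 0 0"

```text
t: 17.9
tool_pos: [493.0, 90.8, 94.7]
orientation: [2.259, 2.18, -0.004]
force: [0.8, -14.4, 5.0]
finger_gap: 21.9
grasp_force: 40.0
```

Request:
apply_moves:
  increments: "0 0 0 0 0 0 0.6; 0 0 0 0 0 0 0.6; 0 0 0 0 0 0 0.6; 0 0 0 0 0 0 0.6; 0 0 0 0 0 0 0.6; 0 0 0 0 0 0 0.6"

```text
t: 18.5
tool_pos: [493.2, 94.3, 94.6]
orientation: [-2.257, -2.185, 0.0]
force: [0.0, 0.0, 0.5]
finger_gap: 55.5
grasp_force: 0.0
```

Request:
apply_moves:
  increments: "0 0 0 0 0 -10 0.6; 0 0 0 0 0 -20 0.6; 0 0 0 0 0 -30 0.6; 0 0 0 0 0 -40 0.6; 0 0 0 0 0 -40 0.6; 0 0 0 -40 0 0 0.6; 0 0 0 -40 0 0 0.6; 0 0 0 -40 0 0 0.6; 0 0 0 -40 0 0 0.6; 0 0 0 -40 0 0 0.6; 0 0 0 -40 0 0 0.6; 0 0 0 -40 0 0 0.6; 0 0 0 0 0 0 0.6; 0 0 0 0 0 0 0.6"

```text
t: 19.9
tool_pos: [483.6, -186.4, 235.1]
orientation: [2.261, 2.182, 0.0]
force: [0.3, 1.0, -0.1]
finger_gap: 55.9
grasp_force: 0.0
```

```bash
python3 b.py | grep -vE "foot|railtop"; python3 -c "
import cv2;from h import *
p=viewer.camera('top');cv2.imwrite('pics/t4.png',cv2.resize(p['color'][185:245,170:300],None,fx=6,fy=6,interpolation=cv2.INTER_CUBIC));print(status.get_state()['t'])"
```

```text
top [[0.02, -0.99, 0.12, 403.5], [-1.0, -0.02, -0.0, 27.33], [0.01, -0.12, -0.99, 1382.23]]
orange 52 [[481.4, 78.3, 106.8], [490.3, 89.5, 121.8], [499.5, 98.7, 127.0]]
 top 25 [[481.4, 80.7, 122.0], [489.5, 89.9, 124.1], [499.3, 98.5, 128.5]]
blue 561 ((490.60467529296875, 100.63900756835938), (101.5169906616211, 66.12164306640625), 88.32848358154297)
gaugetop 275 ((493.25543212890625, 217.46726989746094), (54.85308074951172, 58.215763092041016), 0.9421254992485046)
side [[0.99, -0.09, 0.14, 419.23], [-0.17, -0.61, 0.78, -871.45], [0.02, -0.79, -0.61, 777.41]]
orange 96 [[483.2, 77.2, 81.7], [492.4, 80.6, 102.5], [501.1, 97.2, 125.5]]
 top 8 [[484.8, 90.7, 122.7], [492.2, 95.2, 124.7], [500.5, 99.8, 126.3]]
blue 277 ((499.6863708496094, 98.5467529296875), (102.32538604736328, 53.88414764404297), 87.34846496582031)
gaugetop 0 ((0.0, 0.0), (0.0, 0.0), 0.0)
20.05
```

View pics/t4.png

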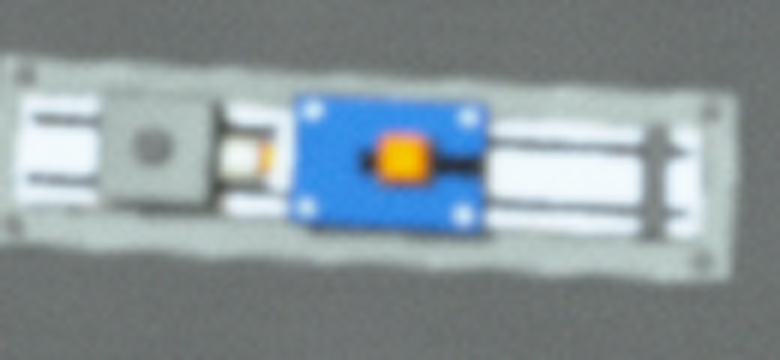

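The top view shows the handle forward in its slot, about 10.7 mm behind the stop's centre, which puts the play at about 13 mm. The nose at about crop (275,158) is against the shortened brass tip, and the robot is clear, so I'm handing in.

```bash
python3 -c "
from plant import job
print(job.finish_job())"
```

```text
the job is handed in; nothing more can be done
None
```

I drew the stop fully back, brought it forward in one direction only, left it pressing the brass tip an estimated 4.8 mm in (about 5.8 N), let go with the play taken up forward and handed the job in. No verdict came back.

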